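# Gap gauge in the notched blocks

## Robot

A 6-joint arm with a two-finger parallel gripper is mounted at the origin on the work surface. World frame = base frame: x ahead of the robot, y to its left, z up, the work surface at z = 0. Lengths are in m, angles in rad, forces in N, time in s.
With the tool pointing down it reaches from about 0.35 to 0.975 m from the base axis. Payload 4.9 kg.
Tool frame: the origin (TCP) lies midway between the tips of the shut fingers; the grasp point (between the pads) lies 19 mm behind it; z points along the fingers, y is the direction in which the jaws open and shut (so a half turn about z gives the same grasp; the last joint's range is limited). The gripper opens to 85 mm and grips with 20 to 120 N. Pads are 22 mm wide; open, the fingers measure 114 mm over their backs; the gripper's body (76 mm by 85 mm) begins 54 mm behind the grasp point. The pads swing forward as they close: fully open they stand 13 mm farther back than shut.
Start: joints at [1.184, 0.053, 1.613, -0, 1.476, -0.119], TCP at [0.165, 0.603, 0.231] pointing down, gripper open.
Joint ranges: [-3.01, 3.01], [-1.01, 2.22], [0.06, 2.58], [-1.02, 4.17], [0.09, 2.62], [-3.14, 3.14]. Speed limits (rad/s): [2.57, 2.57, 3.14, 3.14, 3.14, 3.14].

## Interface

Orientations are given as a unit quaternion [w, x, y, z].
In Python, from plant import manip gives the robot as it stands. The module is installed in compiled form; this text tells all that it offers.
- The arm moves only by the tool move_arm, never from a script. Its argument "rows" is a list of rows, each an object of numbers: "tx", "ty", "tz": the shift along the tool's x, y, z in m; "ax", "ay", "az": the turn, a rotation vector about the tool's x, y, z in degrees; "jaw": the closure in counts, from 0 (fully open) to 255 (shut). In form: [{"tx": .., "ty": .., "tz": .., "ax": .., "ay": .., "az": .., "jaw": ..}, ...]. A call has 1 to 12 rows; each row shifts and turns the pose as measured when the row begins, along the tool's axes as they then stand; what a row does not reach is not made up. A row lasts 1/10 s, in which the tool goes at most 50 mm and 8.59 degrees, less where a joint would pass 70% of its speed; a pose out of reach is approached as far as the arm can. A call with a gripper value outside its range is refused whole. The fingers move at their own pace and stop on an object; the grip force is fixed at half the most. Time passes only in rows, so rows that do not move let the fingers close. It gives the time, the measured TCP pose, the force and the opening at its end, in the units of the state.
- manip.state(): the state, without advancing time (a new reading comes with each control period).
- manip.grab_frame(name): name is "scene" or "top" or "wrist"; returns a dict with "color" (384x512x3 uint8, red, green, blue), "intrinsics" (3x3 intrinsics, pixels), "dist_coeffs" ([k1, k2, p1, p2, k3] as OpenCV has them; the pictures are not rectified), "R" (3x3) and "t" (3): a world point X has camera coordinates R X + t. Camera axes: x right, y down, z forward; pixel columns grow to the right and rows downward; lengths in m; the calibration is good to about 2 mm. A picture is of the moment at which its call begins. There is no depth.
- manip.job_done(): hands the job in, once; it reports no verdict.
The state is a dict: "time": time; "joint_pos": joint angles; "joint_vel": joint speeds; "joint_efforts": joint torques, N m; "tool_pos": TCP position; "tool_rot": TCP orientation; "contact_force": force on the tool from outside, world axes, zero at the start; "ft_torque": the same for the moment, N m; "gripper_width": opening from 0.0 (shut) to 1.0 (fully open).
Only numpy, scipy, OpenCV 4.12 (cv2) and the standard library are available. Lean on these libraries where they do the work, as an engineer would, in place of code of your own. Each camera call takes 0.05 s, during which the arm holds its last target.

## Task

On the bench are two notched timber blocks and two gap gauges standing in little wooden stands. Take the orange-handled gauge and first try it, blade down, in the block with the narrow notch, pressing it down until it jams in the mouth. Then slide it into the wide notch of the other block all the way to the bottom before letting go, and leave it standing there, with the blue-handled gauge left alone in its stand.

Things in the scene. Friction and masses are not known exactly. Their poses are not given: they have to be found in the camera images.
- gauge_grip (a point): Centre of the orange handle of the loose gauge (0.15 kg): 46 mm along x, 24 thick along y (grip along y), 40 high (z up). Below it an aluminium blade, 40 mm wide (x), 12 thick (y); its square end is 110 mm below this point. It starts upright, end 8 mm above the bench, loose in a fixed dark wood stand 70 x 42 mm, 45 high (pocket 46 x 18, walls 12): lift straight up over 40 mm to clear it.
- gap_wide (a point): Mouth centre of the WIDE notch, level with the top of a fixed pale timber block (150 mm along y, 70 along x, 80 high; z up). The notch runs right across along x, 20 mm wide along y: the blade fits. Flat floor 60 mm below this point. Mouth bevelled: 40 mm wide at the top, 20 mm from 16 mm down. Blade on the floor: handle centre 50 mm above this point.
- gap_narrow (a point): Mouth centre of the NARROW notch in the other fixed block, same size and axes. Notch 8 mm wide along y, 60 deep; mouth bevelled from 28 mm wide at the top to 8 mm at 16 mm down. The 12 mm blade jams on the bevels with its end about 13 mm below this point (handle centre 97 mm above it). The blocks may change places.
- spare_gauge: The other gauge, to be left alone: same shape, blue handle, 18 mm thick blade, 130 mm tall, in its own stand. Origin at the centre of its lower end, 8 mm above the bench; axes as the orange one. The stands may change places. (Also there, not needed: a screw jar to the right, 85 mm high, and a hammer lying at the far side.)
Not all that is in view belongs to the job. What is shaped like the part that bears gap_wide but pink or turquoise is not meant.

How it is judged:
By the outcome, as a careful person would: the job done as asked, in the order asked, and still so for the second after the job is handed in, with the robot touching nothing.
It also fails if it takes over 40 s, if anything falls off the work surface, if the arm or the gripper's body presses on something with over 40 N, if the wrist force passes 120 N, or if a joint passes its speed limit or range.

## Working session

There is one attempt and no reset: what is moved stays moved. The work goes in short steps, Python scripts to look and compute and a tool call to move; the robot and the scene stay as the last step left them, time stands still between calls to the robot, and variables do not carry over. Pictures are saved under pics/ and viewed, and the job is handed in when it is done.

Besides the shell and the picture viewer there is one more tool, called after ">>>" in YAML: its name, and indented under it one key for each argument. move_arm: Moves the arm, as the interface text tells. Its arguments: {"type":"object","properties":{"rows":{"type":"array"}},"required":["rows"]}

```bash
mkdir -p pics; cat > h.py <<'E'
import numpy as np,cv2
from plant import manip
def grab(n,tag):
    f=manip.grab_frame(n); cv2.imwrite(f'pics/{tag}.png',cv2.cvtColor(f['color'],cv2.COLOR_RGB2BGR)); np.savez(f'{tag}.npz',**f); return f
def ray(f,px):
    u=cv2.undistortPoints(np.array(px,float).reshape(-1,1,2),f['intrinsics'],f['dist_coeffs']).reshape(-1,2)
    d=np.c_[u,np.ones(len(u))]@f['R']; c=-f['R'].T@f['t']; return c,d
def onz(f,px,z):
    c,d=ray(f,px); return c+d*((z-c[2])/d[:,2:3])
def proj(f,X):
    return cv2.projectPoints(np.array(X,float).reshape(-1,3),cv2.Rodrigues(f['R'])[0],f['t'],f['intrinsics'],f['dist_coeffs'])[0].reshape(-1,2)
E
python3 - <<'E'
from h import *
for n in ['scene','top','wrist']:
    f=grab(n,n+'0'); print(n,-f['R'].T@f['t'])
s=manip.state();print(s)
a=cv2.imread('pics/scene0.png');
E
```

```text
scene [ 1.04433804 -0.78932411  0.88996103]
top [0.22486877 0.13063176 1.38014337]
wrist [0.09804051 0.62176178 0.37255694]
{'time': 0.15, 'joint_pos': array([ 1.18400719e+00,  5.32273834e-02,  1.61398821e+00, -4.25476082e-07,
        1.47602072e+00, -1.18982252e-01]), 'joint_vel': array([-5.78684108e-04, -1.53393426e-03, -3.03228015e-03,  2.59659577e-05,
       -9.04017335e-04, -7.00489513e-04]), 'joint_efforts': array([ 5.96451209e-04, -3.94237018e+01, -3.70723915e+01, -7.83226642e-05,
        4.56939844e-03, -1.64601926e-05]), 'tool_pos': array([0.16518624, 0.6022612 , 0.23032595]), 'tool_rot': array([-2.05416773e-04,  1.33503586e-01,  9.91047989e-01, -7.95747456e-04]), 'contact_force': array([-0.20355854,  0.11692566, -0.54633271]), 'ft_torque': array([-0.03534482, -0.03554718, -0.00901071]), 'gripper_width': 0.9987999795831292}
```

View pics/scene0.png

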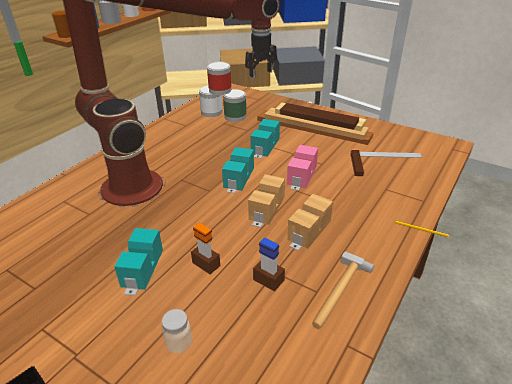

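View pics/top0.png

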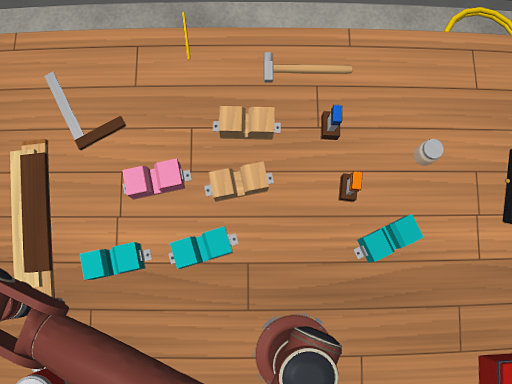

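View pics/wrist0.png

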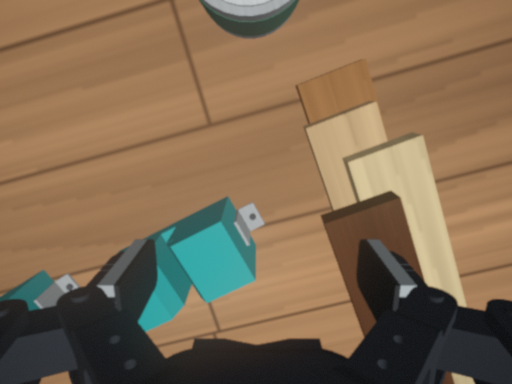

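The scene view shows the orange gauge at about (203,245), the blue one at (268,265) and two pale blocks at (267,200) and (310,220). The top view has the blocks at (240,181) and (247,122) and the orange handle at (356,181). I'll enlarge the top view.

```bash
python3 - <<'E'
import cv2
a=cv2.imread('pics/top0.png');cv2.imwrite('pics/topz.png',cv2.resize(a[95:215,195:385],None,fx=4.2,fy=4.2,interpolation=cv2.INTER_CUBIC))
a=cv2.imread('pics/scene0.png');cv2.imwrite('pics/scenez.png',cv2.resize(a[165:295,180:345],None,fx=4.5,fy=4.5,interpolation=cv2.INTER_CUBIC))
E
```

```text
(no output)
```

View pics/topz.png

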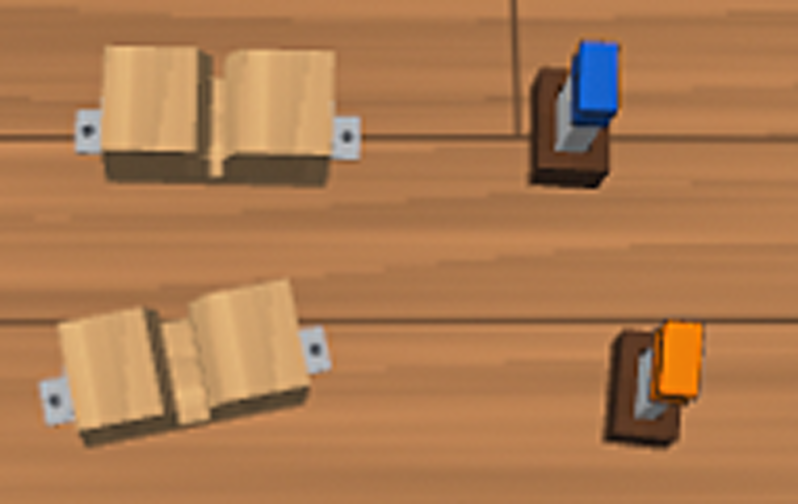

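View pics/scenez.png

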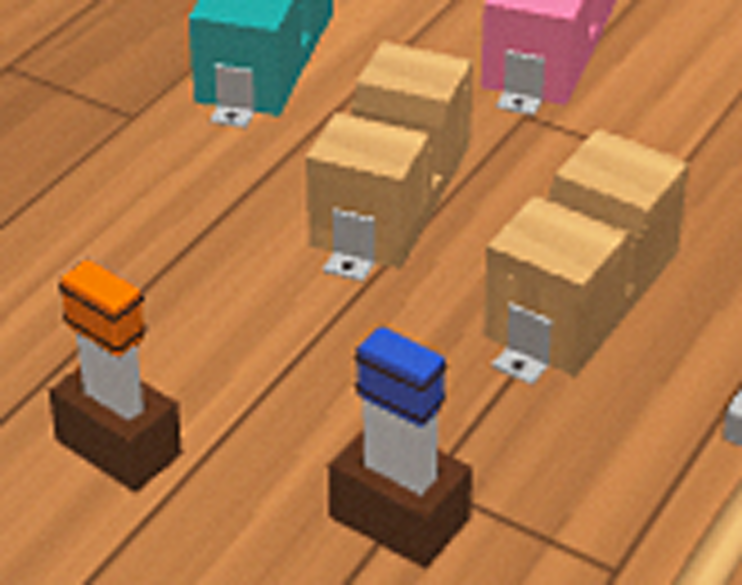

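Near pale block is the wide one (gap about 10 px), far pale block the narrow one. Measuring.

```bash
cat > m.py <<'E'
from h import *
def load(t): return dict(np.load(t+'.npz'))
def comps(m,amin):
    n,l,s,c=cv2.connectedComponentsWithStats(m.astype(np.uint8)); return [(l==i) for i in range(1,n) if s[i,4]>=amin]
def rect(mask,f,z):
    c=max(cv2.findContours(mask.astype(np.uint8),cv2.RETR_EXTERNAL,cv2.CHAIN_APPROX_NONE)[0],key=len).reshape(-1,2)
    P=onz(f,c,z)[:,:2]
    r=cv2.minAreaRect((P*1000).astype(np.float32)); return r
E
python3 - <<'E'
from m import *
f=load('top0'); hsv=cv2.cvtColor(f['color'],cv2.COLOR_RGB2HSV)
H,S,V=[hsv[...,i].astype(int) for i in range(3)]
for (v,u) in [(181,240),(177,225),(182,238),(120,232),(134,235),(175,357),(110,337),(190,245),(60,350),(138,232),(194,228)]: print((u,v),hsv[v,u])
for n,m in [('or',(S>200)&(H<20)&(V>150)),('bl',(S>180)&(abs(H-112)<12)&(V>100))]:
    for c in comps(m,40): print(n,c.sum(),np.argwhere(c).mean(0)[::-1],rect(c,f,.138))
pale=(H>11)&(H<25)&(S<125)&(V>185)
pale[:, :195]=0; pale[:,290:]=0; pale[:95]=0;pale[210:]=0
for c in comps(pale,30): print('pale',c.sum(),np.argwhere(c).mean(0)[::-1],rect(c,f,.08))
cv2.imwrite('pics/pale.png',cv2.resize((pale*255).astype(np.uint8)[95:215,195:290],None,fx=5,fy=5,interpolation=0))
E
```

```text
(240, 181) [ 16 121 204]
(225, 177) [ 16 120 216]
(238, 182) [ 16 121 205]
(232, 120) [ 16 122 200]
(235, 134) [ 16 115  89]
(357, 175) [ 16 244 239]
(337, 110) [107 230 205]
(245, 190) [ 16 122 203]
(350, 60) [ 13 142 172]
(232, 138) [ 15 133 127]
(228, 194) [ 16 122 184]
or 157 [356.67515924 179.92993631] ((458.76251220703125, -154.00643920898438), (23.44707679748535, 44.773651123046875), 87.5999984741211)
or 180 [507.  373.5] ((-46.35095977783203, -537.2025756835938), (22.788665771484375, 50.142822265625), 88.94065856933594)
bl 140 [337.07142857 113.28571429] ((635.9872436523438, -109.80586242675781), (21.319358825683594, 41.85990905761719), 87.78911590576172)
pale 530 [230.26226415 117.98867925] ((641.3095092773438, 172.88967895507812), (60.001590728759766, 68.37254333496094), 89.8569564819336)
pale 668 [259.62125749 119.30988024] ((631.4036254882812, 92.55534362792969), (82.34883880615234, 79.18798065185547), 0.0718972384929657)
pale 750 [250.64666667 177.45333333] ((474.83111572265625, 118.05929565429688), (74.88333129882812, 87.513916015625), 14.058542251586914)
pale 512 [220.83203125 182.4140625 ] ((462.29669189453125, 197.65252685546875), (68.5094985961914, 55.5929069519043), 11.263718605041504)
```

View pics/pale.png

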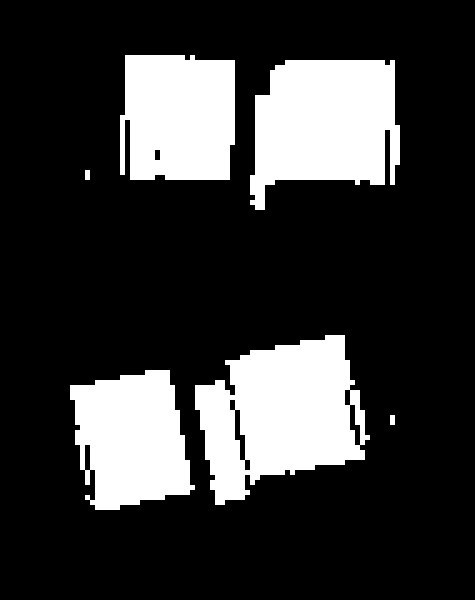

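>>> move_arm:
  rows:
    - {"tz": -0.03, "az": -7.65}
    - {"tz": -0.03, "az": -7.65}
    - {"tx": -0.03, "ty": -0.035}
    - {"tx": -0.03, "ty": -0.035}
    - {"tx": -0.03, "ty": -0.035}
    - {"tx": -0.03, "ty": -0.035}
    - {"tx": -0.03, "ty": -0.035}
    - {"tx": -0.03, "ty": -0.035}
    - {"tx": -0.03, "ty": -0.035}
    - {"tx": -0.03, "ty": -0.035}
    - {"ty": -0.045}
    - {"ty": -0.045}

```text
schema error: expected keys tx, ty, tz, ax, ay, az, jaw
```

>>> move_arm:
  rows:
    - {"tx": 0, "ty": 0, "tz": -0.03, "ax": 0, "ay": 0, "az": -7.65, "jaw": 0}
    - {"tx": 0, "ty": 0, "tz": -0.03, "ax": 0, "ay": 0, "az": -7.65, "jaw": 0}
    - {"tx": -0.03, "ty": -0.035, "tz": 0, "ax": 0, "ay": 0, "az": 0, "jaw": 0}
    - {"tx": -0.03, "ty": -0.035, "tz": 0, "ax": 0, "ay": 0, "az": 0, "jaw": 0}
    - {"tx": -0.03, "ty": -0.035, "tz": 0, "ax": 0, "ay": 0, "az": 0, "jaw": 0}
    - {"tx": -0.03, "ty": -0.035, "tz": 0, "ax": 0, "ay": 0, "az": 0, "jaw": 0}
    - {"tx": -0.03, "ty": -0.035, "tz": 0, "ax": 0, "ay": 0, "az": 0, "jaw": 0}
    - {"tx": -0.03, "ty": -0.035, "tz": 0, "ax": 0, "ay": 0, "az": 0, "jaw": 0}
    - {"tx": -0.03, "ty": -0.035, "tz": 0, "ax": 0, "ay": 0, "az": 0, "jaw": 0}
    - {"tx": -0.03, "ty": -0.035, "tz": 0, "ax": 0, "ay": 0, "az": 0, "jaw": 0}
    - {"tx": 0, "ty": -0.045, "tz": 0, "ax": 0, "ay": 0, "az": 0, "jaw": 0}
    - {"tx": 0, "ty": -0.045, "tz": 0, "ax": 0, "ay": 0, "az": 0, "jaw": 0}

```text
time: 1.35
tool_pos: [0.4164, 0.2242, 0.2882]
tool_rot: [-0.002, -0.011, 1.0, -0.004]
contact_force: [0.1, -0.5, -0.0]
gripper_width: 1.0
```

>>> move_arm:
  rows:
    - {"tx": -0.03, "ty": -0.035, "tz": -0.02, "ax": 0, "ay": 0, "az": 0, "jaw": 0}
    - {"tx": -0.03, "ty": -0.035, "tz": -0.03, "ax": 0, "ay": 0, "az": 0, "jaw": 0}
    - {"tx": 0, "ty": 0, "tz": 0, "ax": 0, "ay": 0, "az": 0, "jaw": 0}
    - {"tx": 0, "ty": 0, "tz": 0, "ax": 0, "ay": 0, "az": 0, "jaw": 0}

```text
time: 1.75
tool_pos: [0.475, 0.1499, 0.3325]
tool_rot: [-0.007, -0.007, 1.0, -0.005]
contact_force: [-0.5, -0.0, -0.2]
gripper_width: 0.995
```

```bash
python3 - <<'E'
from m import *
f=grab('wrist','w1'); print(-f['R'].T@f['t'],f['R'][2], manip.state()['tool_pos'])
E
```

```text
[0.40719017 0.15153685 0.4757918 ] [ 0.25928255 -0.00636399 -0.96578054] [0.47503813 0.15018171 0.33286168]
```

View pics/w1.png

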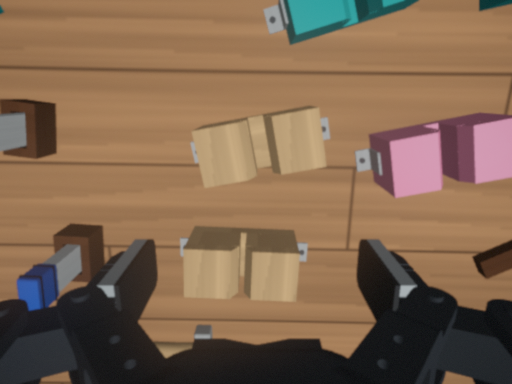

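The wrist view shows both pale blocks: the wide one at (260,145) and the narrow one at (243,263). Zooming in on their notches.

```bash
python3 - <<'E'
import cv2
a=cv2.imread('pics/w1.png');cv2.imwrite('pics/w1a.png',cv2.resize(a[100:195,185:335],None,fx=5.3,fy=5.3,interpolation=cv2.INTER_CUBIC))
cv2.imwrite('pics/w1b.png',cv2.resize(a[220:310,175:315],None,fx=5.3,fy=5.3,interpolation=cv2.INTER_CUBIC))
E
```

```text
(no output)
```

View pics/w1a.png

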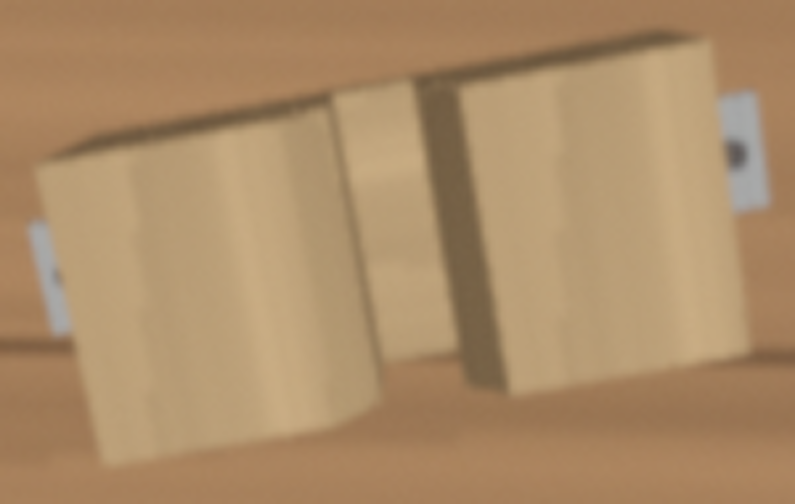

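View pics/w1b.png

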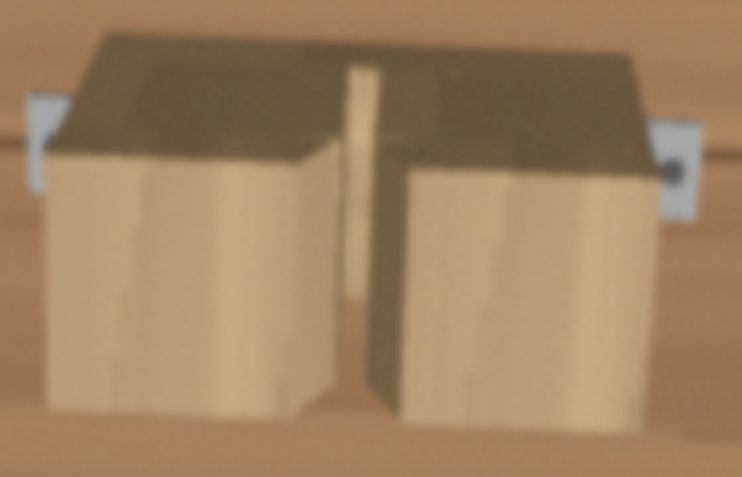

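```bash
cat >> m.py <<'E'
def quad(f,P,s,o,z=.08):
    P=(np.array(P,float)+.5)/s-.5+np.array(o); X=onz(f,P,z); return X[:,:2]*1000
E
python3 - <<'E'
from m import *
f=load('w1')
for n,P,o,N in [('wide',[(40,165),(708,38),(750,353),(105,465)],(185,100),[(460,88),(512,393)]),('narrow',[(50,153),(660,178),(643,432),(45,410)],(175,220),[(410,170),(400,422),(300,160),(297,415)])]:
    X=quad(f,P,5.3,o); r=X[1]-X[0]; r2=X[2]-X[3]
    print(n,X.round(1).tolist(),'c',X.mean(0).round(1),'L',np.linalg.norm(r).round(1),np.linalg.norm(r2).round(1),'W',np.linalg.norm(X[3]-X[0]).round(1),np.linalg.norm(X[2]-X[1]).round(1),
     'ang',[np.degrees(np.arctan2(-a[0],a[1])).round(1) for a in (r,r2)],[np.degrees(np.arctan2(a[1],a[0])).round(1) for a in (X[3]-X[0],X[2]-X[1])])
    print(quad(f,N,5.3,o).round(1).tolist())
f=load('top0')
for n,P,N in [('wide',[(60,325),(290,280),(311,388),(86,432)],[(144,307),(190,296)]),('narrow',[(107,46),(335,51),(330,157),(104,153)],[])]:
    X=quad(f,P,4.2,(195,95)); print(n,X.round(1).tolist(),X.mean(0),np.linalg.norm(X[1]-X[0]),np.linalg.norm(X[3]-X[0]))
E
```

```text
wide [[449.0, 72.7], [419.6, 217.9], [488.6, 231.7], [517.4, 85.3]] c [468.6 151.9] L 148.1 149.2 W 69.5 70.3 ang [np.float64(11.5), np.float64(11.1)] [np.float64(10.4), np.float64(11.3)]
[[430.9, 164.8], [498.7, 178.4]]
narrow [[599.2, 57.1], [602.9, 204.9], [672.9, 203.8], [669.8, 53.1]] c [636.2 129.7] L 147.8 150.8 W 70.7 70.0 ang [np.float64(-1.4), np.float64(-1.2)] [np.float64(-3.3), np.float64(-0.8)]
[[602.0, 144.3], [671.4, 142.6], [599.9, 117.6], [670.0, 116.6]]
wide [[491.0, 228.7], [520.0, 82.2], [450.0, 69.5], [422.2, 211.6]] [470.78435708 147.98221969] 149.30623800927393 70.90129897835992
narrow [[676.8, 200.2], [673.3, 51.4], [601.4, 55.6], [604.2, 201.5]] [638.94554523 127.1939169 ] 148.84988048017624 72.56129451376867
```

Sizes come out right (148–151 × 70 mm). Wide notch is at about (0.469,0.151) with yaw +11°, narrow at (0.637,0.129) with yaw −1.3°. Now over the orange gauge.

>>> move_arm:
  rows:
    - {"tx": 0, "ty": -0.044, "tz": 0, "ax": 0, "ay": 0, "az": 0, "jaw": 0}
    - {"tx": 0, "ty": -0.044, "tz": 0, "ax": 0, "ay": 0, "az": 0, "jaw": 0}
    - {"tx": 0, "ty": -0.044, "tz": 0, "ax": 0, "ay": 0, "az": 0, "jaw": 0}
    - {"tx": 0, "ty": -0.044, "tz": 0, "ax": 0, "ay": 0, "az": 0, "jaw": 0}
    - {"tx": 0, "ty": -0.044, "tz": 0, "ax": 0, "ay": 0, "az": 0, "jaw": 0}
    - {"tx": 0, "ty": -0.044, "tz": 0, "ax": 0, "ay": 0, "az": 0, "jaw": 0}
    - {"tx": 0, "ty": -0.044, "tz": 0, "ax": 0, "ay": 0, "az": 0, "jaw": 0}
    - {"tx": 0, "ty": -0.01, "tz": 0, "ax": 0, "ay": 0, "az": 0, "jaw": 0}
    - {"tx": 0, "ty": 0, "tz": 0, "ax": 0, "ay": 0, "az": 0, "jaw": 0}

```text
time: 2.7
tool_pos: [0.4791, -0.1637, 0.3261]
tool_rot: [-0.011, -0.02, 1.0, -0.002]
contact_force: [0.1, -0.5, 0.1]
gripper_width: 1.002
```

```bash
python3 - <<'E'
from m import *
f=grab('wrist','w2'); print(manip.state()['tool_pos'],manip.state()['tool_rot'])
E
```

```text
[ 0.47911441 -0.16302379  0.32602692] [-0.01142074 -0.02093708  0.9997136  -0.0019806 ]
```

View pics/w2.png

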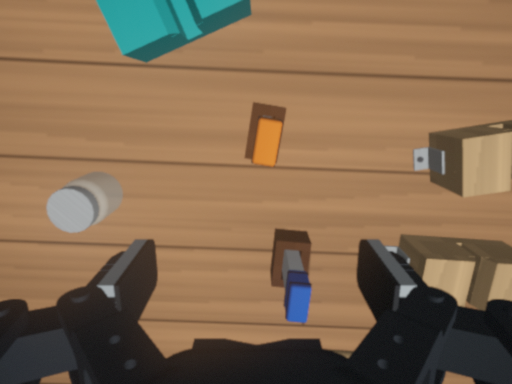

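The orange handle top is at about (267,142) and the stand behind it at (268,120). Measuring the handle top at z=0.138 and triangulating with the top view.

```bash
python3 - <<'E'
from m import *
from scipy.spatial.transform import Rotation as Ro
f=load('w2'); hsv=cv2.cvtColor(f['color'],cv2.COLOR_RGB2HSV)
H,S,V=[hsv[...,i].astype(int) for i in range(3)]
for c in comps((S>190)&(H<20)&(V>150),40):
    print(c.sum(),np.argwhere(c).mean(0)[::-1],rect(c,f,.138))
a=cv2.imread('pics/w2.png');cv2.imwrite('pics/w2a.png',cv2.resize(a[95:175,225:305],None,fx=7,fy=7,interpolation=cv2.INTER_CUBIC))
s=manip.state();w,x,y,z=s['tool_rot'];print(Ro.from_quat([x,y,z,w]).as_matrix().round(4))
E
```

```text
56 [264.73214286 122.71428571] ((434.5213317871094, -156.39390563964844), (8.147161483764648, 19.05567741394043), 24.59568214416504)
152 [257.90789474 146.57236842] ((458.826416015625, -161.22140502929688), (9.790831565856934, 30.596593856811523), 83.37598419189453)
[[-0.9989 -0.0419 -0.0228]
 [-0.0418  0.9991 -0.0044]
 [ 0.0229 -0.0035 -0.9997]]
```

View pics/w2a.png

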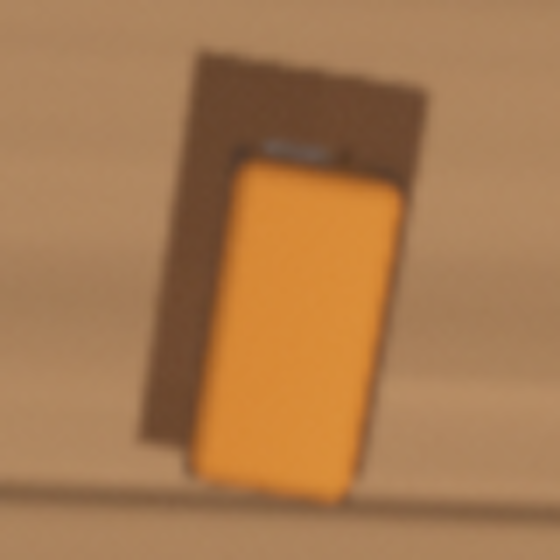

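```bash
python3 - <<'E'
from m import *
f=load('w2')
X=quad(f,[(238,158),(405,182),(352,503),(192,475)],7,(225,95),.138)
print(X.round(1).tolist(),X.mean(0)); 
for a in (X[3]-X[0],X[2]-X[1],): print('len',np.linalg.norm(a),'yaw',np.degrees(np.arctan2(a[1],a[0])))
a=X[1]-X[0];print(np.linalg.norm(a),np.degrees(np.arctan2(-a[0],a[1])))
X=quad(f,[(200,50),(428,92),(140,440)],7,(225,95),.045); print(X, np.linalg.norm(X[1]-X[0]),np.linalg.norm(X[2]-X[0]),'stand c',(X[1]+X[2])/2, 'yaw',np.degrees(np.arctan2(*(X[2]-X[0])[::-1])))
E
```

```text
[[430.5, -163.5], [432.8, -140.2], [478.3, -145.0], [475.2, -168.1]] [ 454.18821109 -154.18755864]
len 44.93088258766036 yaw -5.92045843480519
len 45.751281267057124 yaw -6.025880804741173
23.36029817236796 -5.610217190994124
[[ 417.26263831 -170.51064418]
 [ 422.72717295 -130.23191592]
 [ 486.61526882 -178.72229293]] 40.64771935405204 69.83708566645024 stand c [ 454.67122089 -154.47710443] yaw -6.752626702082734
```

```bash
cat > g.py <<'E'
import sys
from m import *
from scipy.spatial.transform import Rotation as Ro
def go(x,y,z,yaw):
    s=manip.state();w,a,b,c=s['tool_rot'];R=Ro.from_quat([a,b,c,w]).as_matrix()
    p=np.radians(yaw);Rd=np.array([[-np.cos(p),-np.sin(p),0],[-np.sin(p),np.cos(p),0],[0,0,-1]])
    if Rd is not None:
        Rd=np.array([[-np.cos(p),-np.sin(p),0],[-np.sin(p),np.cos(p),0],[0,0,-1.]]).T.T
    rv=np.degrees(Ro.from_matrix(R.T@Rd).as_rotvec()); d=np.array([x,y,z])-s['tool_pos']
    print('pos',s['tool_pos'].round(4),'jawyaw',round(float(np.degrees(np.arctan2(-R[0,1],R[1,1]))),2),'z',R[:,2].round(4),'t',s['time'],'F',s['contact_force'].round(1),'w',round(float(s['gripper_width']),3))
    print('shift now axes',(R.T@d).round(4),'shift in goal axes',(Rd.T@d).round(4),'turn',rv.round(2))
if __name__=='__main__': go(*map(float,sys.argv[1:5]))
E
python3 g.py .455 -.154 .20 -6
```

```text
pos [ 0.4791 -0.163   0.326 ] jawyaw 2.4 z [-0.0228 -0.0044 -0.9997] t 2.75 F [-0.7  1.1 -0.7] w 1.001
shift now axes [0.0208 0.0105 0.1265] shift in goal axes [0.0249 0.0065 0.126 ] turn [-0.3 -1.3  8.4]
```

>>> move_arm:
  rows:
    - {"tx": 0.01, "ty": 0.004, "tz": 0.04, "ax": -0.15, "ay": -0.65, "az": 4.2, "jaw": 0}
    - {"tx": 0.012, "ty": 0.003, "tz": 0.04, "ax": -0.15, "ay": -0.65, "az": 4.2, "jaw": 0}
    - {"tx": 0.002, "ty": 0, "tz": 0.04, "ax": 0, "ay": 0, "az": 0, "jaw": 0}
    - {"tx": 0, "ty": 0, "tz": 0, "ax": 0, "ay": 0, "az": 0, "jaw": 0}

```text
time: 3.15
tool_pos: [0.4548, -0.1478, 0.2039]
tool_rot: [0.002, 0.05, 0.999, 0.001]
contact_force: [-0.1, 0.5, -0.5]
gripper_width: 0.997
```

```bash
python3 g.py .455 -.154 .098 -6; python3 - <<'E'
from m import *
grab('wrist','w3')
E
```

```text
pos [ 0.4548 -0.1478  0.2039] jawyaw -5.71 z [ 0.0048  0.0013 -1.    ] t 3.15 F [-0.1  0.5 -0.5] w 0.997
shift now axes [-0.0004 -0.0064  0.1059] shift in goal axes [-0.0009 -0.0062  0.1059] turn [0.1  0.27 0.29]
```

View pics/w3.png

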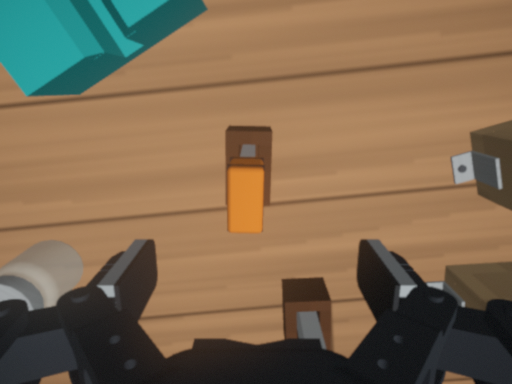

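The handle at (246,198) is square to the jaws and needs about −6 mm in tool y, which matches the calculation. Descending.

>>> move_arm:
  rows:
    - {"tx": 0, "ty": -0.0064, "tz": 0.02, "ax": 0.1, "ay": 0.27, "az": 0.3, "jaw": 0}
    - {"tx": 0, "ty": 0, "tz": 0.03, "ax": 0, "ay": 0, "az": 0, "jaw": 0}
    - {"tx": 0, "ty": 0, "tz": 0.03, "ax": 0, "ay": 0, "az": 0, "jaw": 0}
    - {"tx": 0, "ty": 0, "tz": 0.02, "ax": 0, "ay": 0, "az": 0, "jaw": 0}
    - {"tx": 0, "ty": 0, "tz": 0, "ax": 0, "ay": 0, "az": 0, "jaw": 0}

```text
time: 3.7
tool_pos: [0.4683, -0.1544, 0.1219]
tool_rot: [0.014, 0.047, 0.999, -0.006]
contact_force: [-0.2, -1.1, -0.2]
gripper_width: 1.0
```

```bash
python3 g.py .455 -.154 .098 -6; python3 - <<'E'
from m import *
grab('wrist','w4')
E
```

```text
pos [ 0.4683 -0.1544  0.1219] jawyaw -5.44 z [ 0.0276 -0.0125 -0.9995] t 3.7 F [-0.2 -1.1 -0.2] w 1.0
shift now axes [ 0.014  -0.0006  0.0235] shift in goal axes [ 0.0133 -0.001   0.0239] turn [-0.55  1.65  0.57]
```

View pics/w4.png

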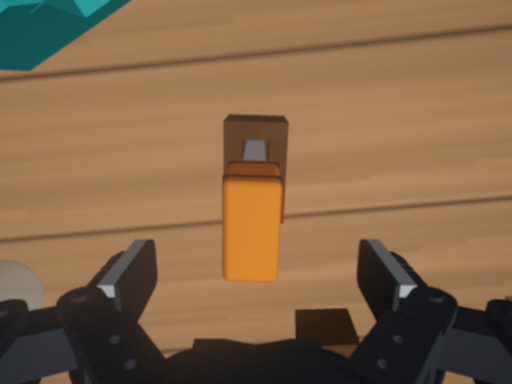

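The handle lies between the jaws at (251,230). The tool drifted and tilted while descending, so I'll correct in smaller steps.

>>> move_arm:
  rows:
    - {"tx": 0.014, "ty": -0.0006, "tz": 0, "ax": -0.55, "ay": 1.65, "az": 0.57, "jaw": 0}
    - {"tx": 0, "ty": 0, "tz": 0, "ax": 0, "ay": 0, "az": 0, "jaw": 0}

```text
time: 3.95
tool_pos: [0.459, -0.1548, 0.1297]
tool_rot: [0.005, 0.051, 0.999, -0.002]
contact_force: [0.2, -0.1, -0.5]
gripper_width: 1.001
```

```bash
python3 g.py .455 -.154 .098 -6
```

```text
pos [ 0.459  -0.1548  0.1297] jawyaw -5.88 z [ 0.0099 -0.0049 -0.9999] t 3.95 F [ 0.2 -0.1 -0.5] w 1.001
shift now axes [0.0044 0.0005 0.0316] shift in goal axes [0.004  0.0004 0.0317] turn [-0.22  0.59  0.12]
```

>>> move_arm:
  rows:
    - {"tx": 0.0044, "ty": 0.0005, "tz": 0.008, "ax": -0.22, "ay": 0.6, "az": 0.12, "jaw": 0}
    - {"tx": 0, "ty": 0, "tz": 0.008, "ax": 0, "ay": 0, "az": 0, "jaw": 0}
    - {"tx": 0, "ty": 0, "tz": 0.008, "ax": 0, "ay": 0, "az": 0, "jaw": 0}
    - {"tx": 0, "ty": 0, "tz": 0.007, "ax": 0, "ay": 0, "az": 0, "jaw": 0}
    - {"tx": 0, "ty": 0, "tz": 0, "ax": 0, "ay": 0, "az": 0, "jaw": 0}

```text
time: 4.45
tool_pos: [0.4585, -0.1548, 0.1015]
tool_rot: [0.004, 0.052, 0.999, -0.002]
contact_force: [-0.6, 0.1, -0.1]
gripper_width: 0.999
```

```bash
python3 g.py .455 -.154 .098 -6
```

```text
pos [ 0.4585 -0.1548  0.1015] jawyaw -5.94 z [ 0.0085 -0.004  -1.    ] t 4.45 F [-0.6  0.1 -0.1] w 0.999
shift now axes [0.0036 0.0005 0.0034] shift in goal axes [0.0036 0.0005 0.0035] turn [-0.18  0.51  0.07]
```

Now grip.

>>> move_arm:
  rows:
    - {"tx": 0.0036, "ty": 0.0005, "tz": 0.0035, "ax": -0.18, "ay": 0.51, "az": 0.07, "jaw": 0}
    - {"tx": 0, "ty": 0, "tz": 0, "ax": 0, "ay": 0, "az": 0, "jaw": 0}

```text
time: 4.65
tool_pos: [0.4544, -0.1537, 0.0968]
tool_rot: [-0.001, 0.052, 0.999, 0.001]
contact_force: [-0.2, -0.0, -0.2]
gripper_width: 0.999
```

```bash
python3 g.py .455 -.154 .098 -6
```

```text
pos [ 0.4544 -0.1537  0.0968] jawyaw -6.01 z [-0.0021  0.0012 -1.    ] t 4.65 F [-0.2 -0.  -0.2] w 0.999
shift now axes [-0.0007 -0.0003 -0.0012] shift in goal axes [-0.0007 -0.0003 -0.0012] turn [ 0.05 -0.13 -0.01]
```

>>> move_arm:
  rows:
    - {"tx": 0, "ty": 0, "tz": 0, "ax": 0, "ay": 0, "az": 0, "jaw": 255}
    - {"tx": 0, "ty": 0, "tz": 0, "ax": 0, "ay": 0, "az": 0, "jaw": 255}
    - {"tx": 0, "ty": 0, "tz": 0, "ax": 0, "ay": 0, "az": 0, "jaw": 255}
    - {"tx": 0, "ty": 0, "tz": 0, "ax": 0, "ay": 0, "az": 0, "jaw": 255}
    - {"tx": 0, "ty": 0, "tz": 0, "ax": 0, "ay": 0, "az": 0, "jaw": 255}
    - {"tx": 0, "ty": 0, "tz": 0, "ax": 0, "ay": 0, "az": 0, "jaw": 255}
    - {"tx": 0, "ty": 0, "tz": 0, "ax": 0, "ay": 0, "az": 0, "jaw": 255}

```text
time: 5.35
tool_pos: [0.4548, -0.154, 0.0975]
tool_rot: [-0.0, 0.052, 0.999, 0.0]
contact_force: [0.2, 0.8, -0.5]
gripper_width: 0.271
```

```bash
python3 g.py .455 -.154 .200 -6;python3 - <<'E'
from m import *
grab('wrist','w5')
E
```

```text
pos [ 0.4548 -0.154   0.0975] jawyaw -6.02 z [-8.e-04  5.e-04 -1.e+00] t 5.35 F [ 0.2  0.8 -0.5] w 0.271
shift now axes [-1.000e-04  1.000e-04 -1.025e-01] shift in goal axes [-0.0002  0.     -0.1025] turn [ 0.02 -0.05 -0.02]
```

View pics/w5.png

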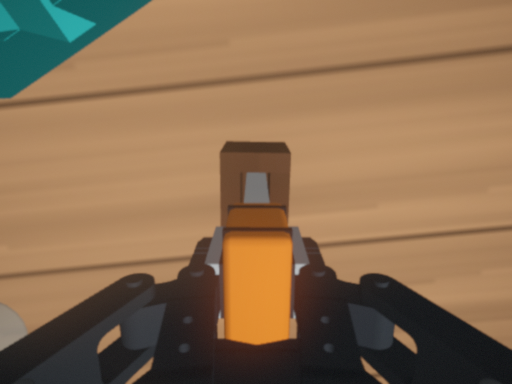

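The jaws hold the handle (23 mm opening, expected 24), handle at (257,285). Lifting straight.

>>> move_arm:
  rows:
    - {"tx": 0, "ty": 0, "tz": -0.008, "ax": 0, "ay": 0, "az": 0, "jaw": 255}
    - {"tx": 0, "ty": 0, "tz": -0.012, "ax": 0, "ay": 0, "az": 0, "jaw": 255}
    - {"tx": 0, "ty": 0, "tz": -0.012, "ax": 0, "ay": 0, "az": 0, "jaw": 255}
    - {"tx": 0, "ty": 0, "tz": -0.012, "ax": 0, "ay": 0, "az": 0, "jaw": 255}
    - {"tx": 0, "ty": 0, "tz": -0.015, "ax": 0, "ay": 0, "az": 0, "jaw": 255}
    - {"tx": 0, "ty": 0, "tz": -0.03, "ax": 0, "ay": 0, "az": 0, "jaw": 255}
    - {"tx": 0, "ty": 0, "tz": -0.03, "ax": 0, "ay": 0, "az": 0, "jaw": 255}
    - {"tx": 0, "ty": 0, "tz": -0.03, "ax": 0, "ay": 0, "az": 0, "jaw": 255}
    - {"tx": 0, "ty": 0, "tz": 0, "ax": 0, "ay": 0, "az": 0, "jaw": 255}

```text
time: 6.3
tool_pos: [0.4549, -0.154, 0.2599]
tool_rot: [0.002, 0.052, 0.999, -0.001]
contact_force: [0.2, -0.2, -0.8]
gripper_width: 0.273
```

```bash
python3 g.py .637 .129 .25 -1.3;python3 - <<'E'
from m import *
grab('scene','s6')
a=cv2.imread('pics/s6.png');cv2.imwrite('pics/s6a.png',cv2.resize(a[120:300,160:350],None,fx=3.2,fy=3.2,interpolation=cv2.INTER_CUBIC))
E
```

```text
pos [ 0.4549 -0.154   0.2599] jawyaw -6.01 z [ 0.0031 -0.0014 -1.    ] t 6.3 F [ 0.2 -0.2 -0.8] w 0.273
shift now axes [-0.1514  0.3005  0.0101] shift in goal axes [-0.1756  0.287   0.0099] turn [-0.07  0.19 -4.71]
```

View pics/s6a.png

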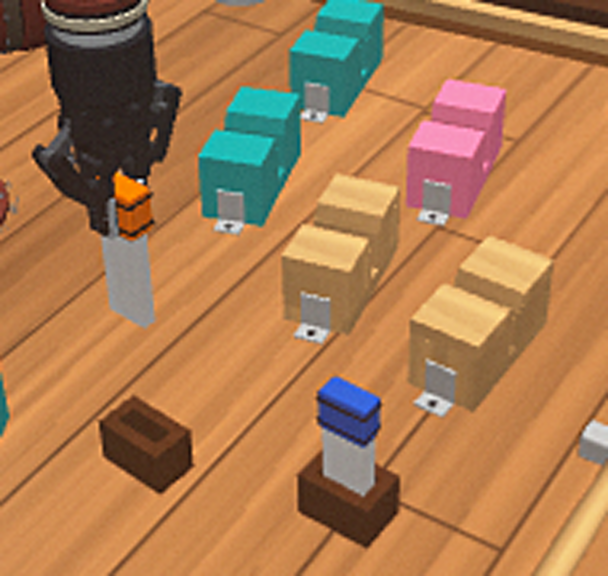

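Gauge is out of its stand and upright in the jaws. Going over the narrow notch.

>>> move_arm:
  rows:
    - {"tx": 0, "ty": 0.03, "tz": 0, "ax": 0, "ay": 0.1, "az": -2.35, "jaw": 255}
    - {"tx": -0.01, "ty": 0.037, "tz": 0, "ax": 0, "ay": 0.1, "az": -2.35, "jaw": 255}
    - {"tx": -0.024, "ty": 0.037, "tz": 0, "ax": 0, "ay": 0, "az": 0, "jaw": 255}
    - {"tx": -0.024, "ty": 0.037, "tz": 0, "ax": 0, "ay": 0, "az": 0, "jaw": 255}
    - {"tx": -0.024, "ty": 0.037, "tz": 0, "ax": 0, "ay": 0, "az": 0, "jaw": 255}
    - {"tx": -0.024, "ty": 0.037, "tz": 0, "ax": 0, "ay": 0, "az": 0, "jaw": 255}
    - {"tx": -0.024, "ty": 0.032, "tz": 0, "ax": 0, "ay": 0, "az": 0, "jaw": 255}
    - {"tx": -0.024, "ty": 0.02, "tz": 0, "ax": 0, "ay": 0, "az": 0, "jaw": 255}
    - {"tx": -0.02, "ty": 0.015, "tz": 0, "ax": 0, "ay": 0, "az": 0, "jaw": 255}
    - {"tx": 0, "ty": 0, "tz": 0, "ax": 0, "ay": 0, "az": 0, "jaw": 255}

```text
time: 7.35
tool_pos: [0.6382, 0.1352, 0.2422]
tool_rot: [-0.011, 0.011, 1.0, -0.0]
contact_force: [0.1, -0.9, -1.6]
gripper_width: 0.272
```

```bash
python3 g.py .637 .129 .25 -1.3
```

```text
pos [0.6382 0.1352 0.2422] jawyaw -1.31 z [-2.190e-02 -7.000e-04 -9.998e-01] t 7.35 F [ 0.1 -0.9 -1.6] w 0.272
shift now axes [ 0.0012 -0.0063 -0.0078] shift in goal axes [ 0.001  -0.0063 -0.0078] turn [-0.07 -1.25 -0.01]
```

>>> move_arm:
  rows:
    - {"tx": 0.001, "ty": -0.0063, "tz": 0.01, "ax": -0.07, "ay": -1.25, "az": 0, "jaw": 255}
    - {"tx": 0, "ty": 0, "tz": 0.018, "ax": 0, "ay": 0, "az": 0, "jaw": 255}
    - {"tx": 0, "ty": 0, "tz": 0.015, "ax": 0, "ay": 0, "az": 0, "jaw": 255}
    - {"tx": 0, "ty": 0, "tz": 0.0, "ax": 0, "ay": 0, "az": 0, "jaw": 255}

```text
time: 7.75
tool_pos: [0.6334, 0.1279, 0.1928]
tool_rot: [-0.004, 0.011, 1.0, -0.001]
contact_force: [-0.2, 0.7, -1.6]
gripper_width: 0.274
```

```bash
python3 g.py .637 .129 .185 -1.3
```

```text
pos [0.6334 0.1279 0.1928] jawyaw -1.27 z [-0.0081 -0.0016 -1.    ] t 7.75 F [-0.2  0.7 -1.6] w 0.274
shift now axes [-0.0037  0.0011  0.0078] shift in goal axes [-0.0036  0.0011  0.0078] turn [-0.1  -0.46  0.03]
```

>>> move_arm:
  rows:
    - {"tx": -0.0037, "ty": 0.0011, "tz": 0.007, "ax": -0.1, "ay": -0.46, "az": 0.03, "jaw": 255}
    - {"tx": 0, "ty": 0, "tz": 0.0, "ax": 0, "ay": 0, "az": 0, "jaw": 255}

```text
time: 7.95
tool_pos: [0.6366, 0.1284, 0.1848]
tool_rot: [-0.0, 0.012, 1.0, -0.0]
contact_force: [-1.2, -0.5, -1.0]
gripper_width: 0.275
```

```bash
python3 g.py .637 .129 .185 -1.3;python3 - <<'E'
from m import *
grab('wrist','w7'); grab('scene','s7'); grab('top','t7')
a=cv2.imread('pics/s7.png');cv2.imwrite('pics/s7a.png',cv2.resize(a[120:270,230:350],None,fx=5,fy=4,interpolation=cv2.INTER_CUBIC))
E
```

```text
pos [0.6366 0.1284 0.1848] jawyaw -1.34 z [-7.e-04 -1.e-04 -1.e+00] t 7.95 F [-1.2 -0.5 -1. ] w 0.275
shift now axes [-0.0004  0.0006 -0.0002] shift in goal axes [-0.0004  0.0006 -0.0002] turn [-0.01 -0.04 -0.04]
```

View pics/w7.png

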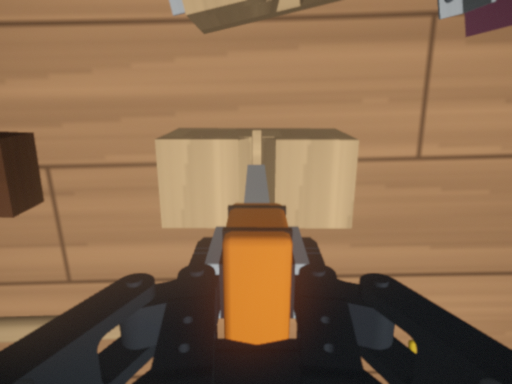

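View pics/s7a.png

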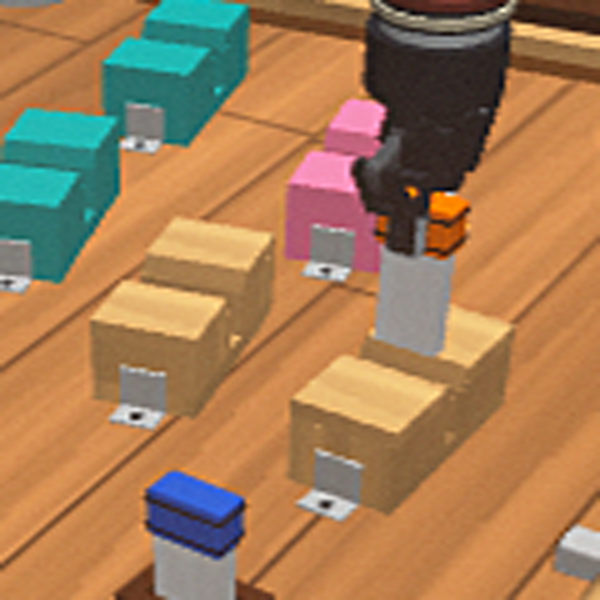

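The blade at (257,180) sits over the notch at (257,145). Pressing down gently.

>>> move_arm:
  rows:
    - {"tx": 0, "ty": 0.0005, "tz": 0.008, "ax": 0, "ay": 0, "az": 0, "jaw": 255}
    - {"tx": 0, "ty": 0, "tz": 0.008, "ax": 0, "ay": 0, "az": 0, "jaw": 255}
    - {"tx": 0, "ty": 0, "tz": 0.006, "ax": 0, "ay": 0, "az": 0, "jaw": 255}
    - {"tx": 0, "ty": 0, "tz": 0, "ax": 0, "ay": 0, "az": 0, "jaw": 255}

```text
time: 8.5
tool_pos: [0.6388, 0.1294, 0.1654]
tool_rot: [0.003, 0.011, 1.0, 0.0]
contact_force: [-0.5, -0.7, -2.4]
gripper_width: 0.277
```

```bash
python3 g.py .637 .129 .1565 -1.3
```

```text
pos [0.6388 0.1294 0.1654] jawyaw -1.32 z [ 6.e-03  5.e-04 -1.e+00] t 8.5 F [-0.5 -0.7 -2.4] w 0.277
shift now axes [ 0.0019 -0.0004  0.0089] shift in goal axes [ 0.0018 -0.0004  0.0089] turn [ 0.03  0.34 -0.02]
```

>>> move_arm:
  rows:
    - {"tx": 0.0019, "ty": -0.0003, "tz": 0.004, "ax": 0, "ay": 0.34, "az": 0, "jaw": 255}
    - {"tx": 0, "ty": 0, "tz": 0.003, "ax": 0, "ay": 0, "az": 0, "jaw": 255}
    - {"tx": 0, "ty": 0, "tz": 0.003, "ax": 0, "ay": 0, "az": 0, "jaw": 255}

```text
time: 8.8
tool_pos: [0.6374, 0.1291, 0.1561]
tool_rot: [0.0, 0.011, 1.0, 0.0]
contact_force: [-3.9, -0.5, 13.6]
gripper_width: 0.277
```

```bash
python3 g.py .637 .129 .1565 -1.3
```

```text
pos [0.6374 0.1291 0.1561] jawyaw -1.31 z [ 1.e-03  4.e-04 -1.e+00] t 8.8 F [-3.9 -0.5 13.6] w 0.277
shift now axes [ 0.0004 -0.0001 -0.0004] shift in goal axes [ 0.0004 -0.0001 -0.0004] turn [ 0.03  0.06 -0.01]
```

Contact at the predicted height (13.6 N up). Pressing a bit more to confirm the jam.

>>> move_arm:
  rows:
    - {"tx": 0, "ty": 0, "tz": 0.002, "ax": 0, "ay": 0, "az": 0, "jaw": 255}
    - {"tx": 0, "ty": 0, "tz": 0.002, "ax": 0, "ay": 0, "az": 0, "jaw": 255}

```text
time: 9.0
tool_pos: [0.6376, 0.1291, 0.1562]
tool_rot: [0.0, 0.011, 1.0, 0.0]
contact_force: [-5.3, -1.5, 5.7]
gripper_width: 0.271
```

```bash
python3 g.py .637 .129 .1565 -1.3;python3 - <<'E'
from m import *
grab('scene','s8')
a=cv2.imread('pics/s8.png');cv2.imwrite('pics/s8a.png',cv2.resize(a[120:270,230:350],None,fx=5,fy=4,interpolation=cv2.INTER_CUBIC))
E
```

```text
pos [0.6376 0.1291 0.1562] jawyaw -1.3 z [ 6.e-04  2.e-04 -1.e+00] t 9.0 F [-5.3 -1.5  5.7] w 0.271
shift now axes [ 0.0006 -0.0001 -0.0003] shift in goal axes [ 0.0006 -0.0001 -0.0003] turn [ 0.01  0.04 -0.  ]
```

View pics/s8a.png

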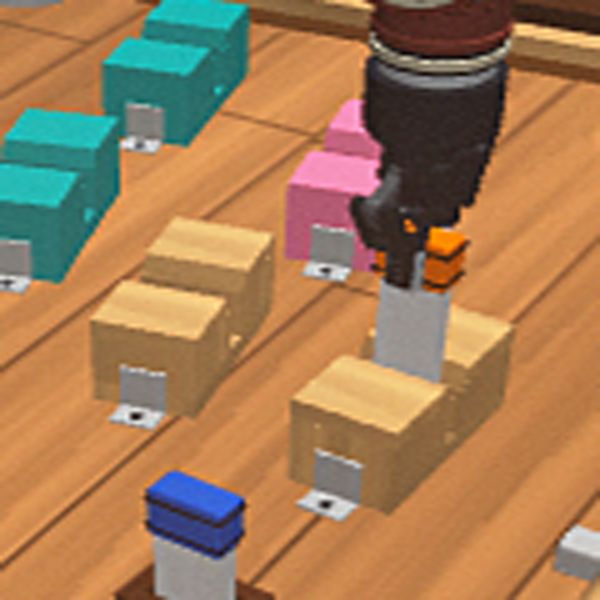

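The blade end is in the mouth and no longer descends, but the reading is only about 6 N. One firmer press to be sure.

>>> move_arm:
  rows:
    - {"tx": 0, "ty": 0, "tz": 0.005, "ax": 0, "ay": 0, "az": 0, "jaw": 255}
    - {"tx": 0, "ty": 0, "tz": 0.006, "ax": 0, "ay": 0, "az": 0, "jaw": 255}

```text
time: 9.25
tool_pos: [0.6397, 0.1288, 0.1558]
tool_rot: [0.003, 0.011, 1.0, -0.001]
contact_force: [-10.1, -1.9, 18.2]
gripper_width: 0.271
```

```bash
python3 g.py .637 .129 .1565 -1.3;python3 - <<'E'
from m import *
grab('wrist','w8')
E
```

```text
pos [0.6397 0.1288 0.1558] jawyaw -1.28 z [ 0.0053 -0.0012 -1.    ] t 9.25 F [-10.1  -1.9  18.2] w 0.271
shift now axes [ 0.0027  0.0001 -0.0008] shift in goal axes [ 0.0027  0.0001 -0.0007] turn [-0.06  0.31  0.02]
```

View pics/w8.png

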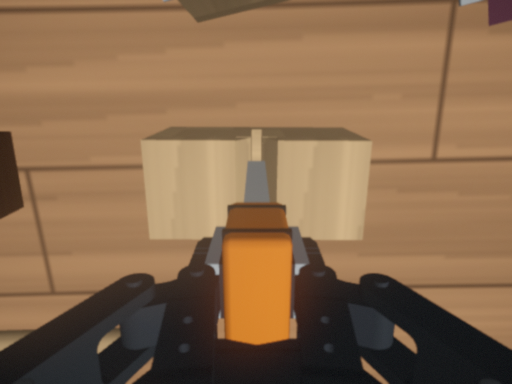

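Jammed: 11 mm commanded, under 1 mm descent, 18 N, blade central at (257,180). Lifting out and going to the wide notch.

>>> move_arm:
  rows:
    - {"tx": 0, "ty": 0, "tz": -0.008, "ax": 0, "ay": 0.3, "az": 0, "jaw": 255}
    - {"tx": 0, "ty": 0, "tz": -0.015, "ax": 0, "ay": 0, "az": 0, "jaw": 255}
    - {"tx": 0, "ty": 0, "tz": -0.025, "ax": 0, "ay": 0, "az": 0, "jaw": 255}
    - {"tx": 0, "ty": 0, "tz": -0.025, "ax": 0, "ay": 0, "az": 0, "jaw": 255}
    - {"tx": 0, "ty": 0, "tz": 0, "ax": 0, "ay": 0, "az": 0, "jaw": 255}

```text
time: 9.8
tool_pos: [0.6406, 0.129, 0.2345]
tool_rot: [0.002, 0.011, 1.0, -0.0]
contact_force: [0.3, 0.2, -0.6]
gripper_width: 0.27
```

```bash
python3 g.py .469 .1508 .215 11.2
```

```text
pos [0.6406 0.129  0.2345] jawyaw -1.28 z [ 4.e-03 -6.e-04 -1.e+00] t 9.8 F [ 0.3  0.2 -0.6] w 0.27
shift now axes [0.1721 0.018  0.0188] shift in goal axes [0.1641 0.0547 0.0195] turn [ -0.05   0.22 -12.48]
```

>>> move_arm:
  rows:
    - {"tx": 0.015, "ty": 0.003, "tz": 0, "ax": 0, "ay": 0.1, "az": -4.2, "jaw": 255}
    - {"tx": 0.027, "ty": 0.004, "tz": 0, "ax": 0, "ay": 0.1, "az": -4.2, "jaw": 255}
    - {"tx": 0.03, "ty": 0.007, "tz": 0, "ax": 0, "ay": 0, "az": -4.1, "jaw": 255}
    - {"tx": 0.032, "ty": 0.01, "tz": 0, "ax": 0, "ay": 0, "az": 0, "jaw": 255}
    - {"tx": 0.03, "ty": 0.01, "tz": 0, "ax": 0, "ay": 0, "az": 0, "jaw": 255}
    - {"tx": 0.02, "ty": 0.008, "tz": 0, "ax": 0, "ay": 0, "az": 0, "jaw": 255}
    - {"tx": 0.008, "ty": 0.005, "tz": 0, "ax": 0, "ay": 0, "az": 0, "jaw": 255}
    - {"tx": 0, "ty": 0, "tz": 0, "ax": 0, "ay": 0, "az": 0, "jaw": 255}

```text
time: 10.6
tool_pos: [0.4656, 0.1522, 0.226]
tool_rot: [-0.003, -0.102, 0.995, -0.0]
contact_force: [-0.1, 0.9, -0.5]
gripper_width: 0.271
```

```bash
python3 g.py .469 .1508 .190 11.2
```

```text
pos [0.4656 0.1522 0.226 ] jawyaw 11.7 z [-0.0058 -0.0012 -1.    ] t 10.6 F [-0.1  0.9 -0.5] w 0.271
shift now axes [-0.0032 -0.0021  0.036 ] shift in goal axes [-0.003  -0.0021  0.036 ] turn [ 0.   -0.34  0.5 ]
```

>>> move_arm:
  rows:
    - {"tx": -0.0032, "ty": -0.0021, "tz": 0.01, "ax": 0, "ay": -0.34, "az": 0.5, "jaw": 255}
    - {"tx": 0, "ty": 0, "tz": 0.012, "ax": 0, "ay": 0, "az": 0, "jaw": 255}
    - {"tx": 0, "ty": 0, "tz": 0.01, "ax": 0, "ay": 0, "az": 0, "jaw": 255}
    - {"tx": 0, "ty": 0, "tz": 0, "ax": 0, "ay": 0, "az": 0, "jaw": 255}

```text
time: 11.0
tool_pos: [0.4713, 0.15, 0.1896]
tool_rot: [-0.0, -0.097, 0.995, -0.0]
contact_force: [-0.2, -0.0, -1.1]
gripper_width: 0.272
```

```bash
python3 g.py .469 .1508 .190 11.2;python3 - <<'E'
from m import *
grab('wrist','w9')
E
```

```text
pos [0.4713 0.15   0.1896] jawyaw 11.09 z [-9.e-04 -6.e-04 -1.e+00] t 11.0 F [-0.2 -0.  -1.1] w 0.272
shift now axes [ 0.0021  0.0012 -0.0004] shift in goal axes [ 0.0021  0.0012 -0.0004] turn [-0.03 -0.06 -0.11]
```

View pics/w9.png

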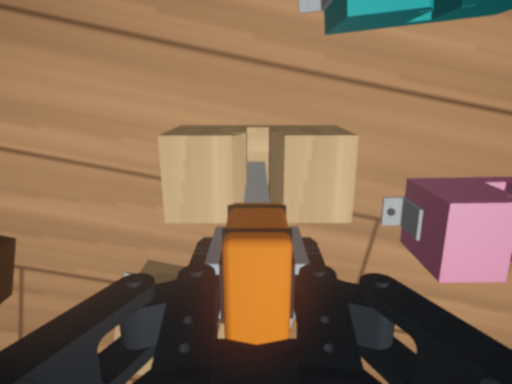

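Blade at (257,182), notch centre at about (258.5,145), block square in view: the 1 mm +ty correction agrees. Descending in steps.

>>> move_arm:
  rows:
    - {"tx": 0.002, "ty": 0.0012, "tz": 0.006, "ax": 0, "ay": 0, "az": -0.1, "jaw": 255}
    - {"tx": 0, "ty": 0, "tz": 0.008, "ax": 0, "ay": 0, "az": 0, "jaw": 255}
    - {"tx": 0, "ty": 0, "tz": 0.008, "ax": 0, "ay": 0, "az": 0, "jaw": 255}
    - {"tx": 0, "ty": 0, "tz": 0, "ax": 0, "ay": 0, "az": 0, "jaw": 255}

```text
time: 11.45
tool_pos: [0.47, 0.1508, 0.1668]
tool_rot: [0.0, -0.097, 0.995, -0.0]
contact_force: [0.5, 0.2, 0.1]
gripper_width: 0.271
```

```bash
python3 g.py .469 .1508 .1095 11.2
```

```text
pos [0.47   0.1508 0.1668] jawyaw 11.17 z [ 7.e-04 -4.e-04 -1.e+00] t 11.45 F [0.5 0.2 0.1] w 0.271
shift now axes [0.001  0.0002 0.0573] shift in goal axes [0.001  0.0002 0.0573] turn [-0.03  0.04 -0.03]
```

>>> move_arm:
  rows:
    - {"tx": 0.001, "ty": 0, "tz": 0.008, "ax": 0, "ay": 0, "az": 0, "jaw": 255}
    - {"tx": 0, "ty": 0, "tz": 0.008, "ax": 0, "ay": 0, "az": 0, "jaw": 255}
    - {"tx": 0, "ty": 0, "tz": 0.008, "ax": 0, "ay": 0, "az": 0, "jaw": 255}
    - {"tx": 0, "ty": 0, "tz": 0, "ax": 0, "ay": 0, "az": 0, "jaw": 255}

```text
time: 11.85
tool_pos: [0.4689, 0.1507, 0.1408]
tool_rot: [0.001, -0.097, 0.995, -0.0]
contact_force: [-1.1, -0.1, -0.1]
gripper_width: 0.269
```

```bash
python3 g.py .469 .1508 .1095 11.2
```

```text
pos [0.4689 0.1507 0.1408] jawyaw 11.18 z [ 1.1e-03 -3.0e-04 -1.0e+00] t 11.85 F [-1.1 -0.1 -0.1] w 0.269
shift now axes [-0.0001  0.0001  0.0313] shift in goal axes [-0.0001  0.0001  0.0313] turn [-0.03  0.06 -0.02]
```

>>> move_arm:
  rows:
    - {"tx": 0, "ty": 0, "tz": 0.008, "ax": 0, "ay": 0, "az": 0, "jaw": 255}
    - {"tx": 0, "ty": 0, "tz": 0.008, "ax": 0, "ay": 0, "az": 0, "jaw": 255}
    - {"tx": 0, "ty": 0, "tz": 0.006, "ax": 0, "ay": 0, "az": 0, "jaw": 255}
    - {"tx": 0, "ty": 0, "tz": 0.002, "ax": 0, "ay": 0, "az": 0, "jaw": 255}
    - {"tx": 0, "ty": 0, "tz": 0, "ax": 0, "ay": 0, "az": 0, "jaw": 255}

```text
time: 12.35
tool_pos: [0.469, 0.1507, 0.1145]
tool_rot: [0.0, -0.097, 0.995, -0.0]
contact_force: [-0.3, 0.1, -0.8]
gripper_width: 0.274
```

```bash
python3 g.py .469 .1508 .1095 11.2
```

```text
pos [0.469  0.1507 0.1145] jawyaw 11.18 z [ 1.e-03 -4.e-04 -1.e+00] t 12.35 F [-0.3  0.1 -0.8] w 0.274
shift now axes [-0.      0.0001  0.005 ] shift in goal axes [-0.      0.0001  0.005 ] turn [-0.03  0.05 -0.02]
```

>>> move_arm:
  rows:
    - {"tx": 0, "ty": 0, "tz": 0.003, "ax": 0, "ay": 0, "az": 0, "jaw": 255}
    - {"tx": 0, "ty": 0, "tz": 0.003, "ax": 0, "ay": 0, "az": 0, "jaw": 255}
    - {"tx": 0, "ty": 0, "tz": 0.003, "ax": 0, "ay": 0, "az": 0, "jaw": 255}

```text
time: 12.65
tool_pos: [0.4703, 0.1509, 0.1095]
tool_rot: [0.001, -0.098, 0.995, -0.0]
contact_force: [-10.1, -1.3, 23.9]
gripper_width: 0.275
```

```bash
python3 g.py .469 .1508 .1095 11.2
```

```text
pos [0.4703 0.1509 0.1095] jawyaw 11.19 z [ 2.1e-03 -3.0e-04 -1.0e+00] t 12.65 F [-10.1  -1.3  23.9] w 0.275
shift now axes [0.0013 0.0002 0.    ] shift in goal axes [0.0013 0.0002 0.    ] turn [-0.04  0.12 -0.01]
```

The blade is on the floor: TCP 0.1095 exactly as predicted, 24 N. Relax and release, opening partway first, then fully.

>>> move_arm:
  rows:
    - {"tx": 0.0005, "ty": 0, "tz": 0, "ax": 0, "ay": 0, "az": 0, "jaw": 255}
    - {"tx": 0, "ty": 0, "tz": 0, "ax": 0, "ay": 0, "az": 0, "jaw": 255}
    - {"tx": 0, "ty": 0, "tz": 0, "ax": 0, "ay": 0, "az": 0, "jaw": 140}
    - {"tx": 0, "ty": 0, "tz": 0, "ax": 0, "ay": 0, "az": 0, "jaw": 70}
    - {"tx": 0, "ty": 0, "tz": 0, "ax": 0, "ay": 0, "az": 0, "jaw": 0}
    - {"tx": 0, "ty": 0, "tz": 0, "ax": 0, "ay": 0, "az": 0, "jaw": 0}
    - {"tx": 0, "ty": 0, "tz": 0, "ax": 0, "ay": 0, "az": 0, "jaw": 0}
    - {"tx": 0, "ty": 0, "tz": 0, "ax": 0, "ay": 0, "az": 0, "jaw": 0}
    - {"tx": 0, "ty": 0, "tz": 0, "ax": 0, "ay": 0, "az": 0, "jaw": 0}

```text
time: 13.55
tool_pos: [0.471, 0.151, 0.1106]
tool_rot: [0.003, -0.098, 0.995, -0.0]
contact_force: [-0.1, 0.5, -0.1]
gripper_width: 0.999
```

```bash
python3 g.py .469 .1508 .26 11.2;python3 - <<'E'
from m import *
grab('wrist','w10')
E
```

```text
pos [0.471  0.151  0.1106] jawyaw 11.19 z [ 5.1e-03  1.0e-04 -1.0e+00] t 13.55 F [-0.1  0.5 -0.1] w 0.999
shift now axes [ 1.200e-03  1.000e-04 -1.494e-01] shift in goal axes [ 0.002   0.0002 -0.1494] turn [-0.05  0.29 -0.01]
```

View pics/w10.png

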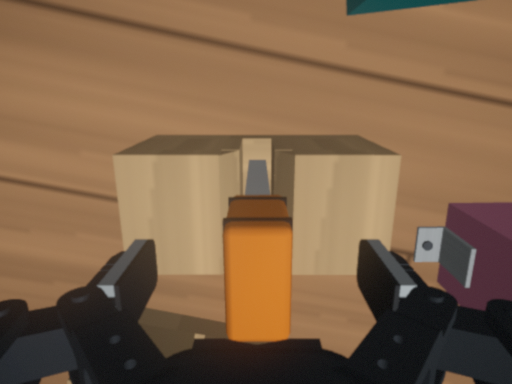

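Jaws open on both sides, and the gauge stands straight at (258,270) in the notch. Retreating straight up.

>>> move_arm:
  rows:
    - {"tx": 0, "ty": 0, "tz": -0.01, "ax": 0, "ay": 0, "az": 0, "jaw": 0}
    - {"tx": 0, "ty": 0, "tz": -0.015, "ax": 0, "ay": 0, "az": 0, "jaw": 0}
    - {"tx": 0, "ty": 0, "tz": -0.025, "ax": 0, "ay": 0, "az": 0, "jaw": 0}
    - {"tx": 0, "ty": 0, "tz": -0.03, "ax": 0, "ay": 0, "az": 0, "jaw": 0}
    - {"tx": 0, "ty": 0, "tz": -0.03, "ax": 0, "ay": 0, "az": 0, "jaw": 0}
    - {"tx": 0, "ty": 0, "tz": -0.03, "ax": 0, "ay": 0, "az": 0, "jaw": 0}
    - {"tx": 0, "ty": 0, "tz": 0, "ax": 0, "ay": 0, "az": 0, "jaw": 0}

```text
time: 14.3
tool_pos: [0.4696, 0.1509, 0.2592]
tool_rot: [0.003, -0.098, 0.995, -0.0]
contact_force: [0.5, 0.8, -0.3]
gripper_width: 0.998
```

```bash
python3 g.py .469 .1508 .26 11.2;python3 - <<'E'
from m import *
grab('wrist','w11');grab('scene','s11')
a=cv2.imread('pics/s11.png');cv2.imwrite('pics/s11a.png',cv2.resize(a[120:300,180:350],None,fx=3.3,fy=3.3,interpolation=cv2.INTER_CUBIC))
E
```

```text
pos [0.4696 0.1509 0.2592] jawyaw 11.19 z [ 5.1e-03  1.0e-04 -1.0e+00] t 14.3 F [ 0.5  0.8 -0.3] w 0.998
shift now axes [ 0.0006  0.0001 -0.0008] shift in goal axes [ 0.0006  0.0001 -0.0008] turn [-0.05  0.29 -0.01]
```

View pics/w11.png

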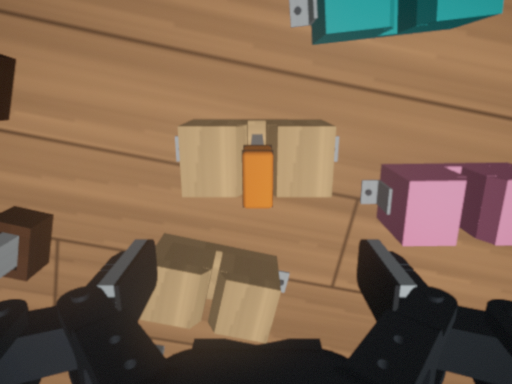

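View pics/s11a.png

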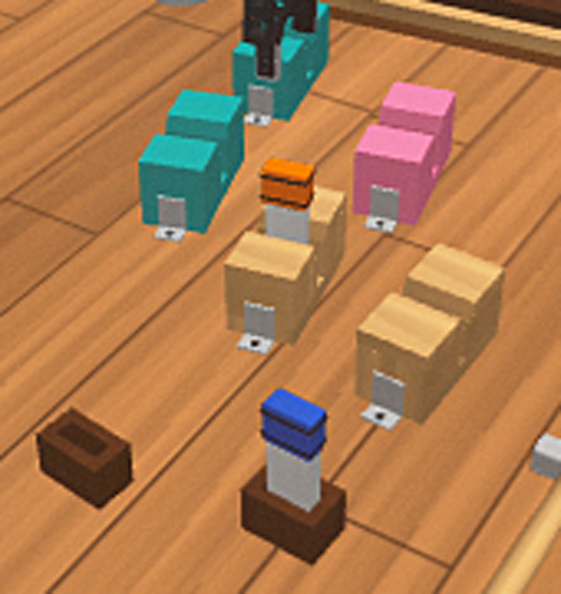

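The wrist view shows the orange gauge upright at (258,175) in the wide notch. The scene view shows it seated, with the blue gauge still in its stand and the gripper clear.

```bash
python3 -c "
from plant import manip
print(manip.job_done(), manip.state()['time'])"
```

```text
the job is handed in; nothing more can be done
the job is handed in; nothing more can be done
```

The orange gauge is standing on the floor of the wide notch, after first being jammed in the narrow one. The job was handed in at about 14.4 s of the 40 s allowed.

- **Narrow notch:** The blade jammed at TCP height 0.156 m, where 0.1565 m was predicted. Further pressing commanded about 15 mm more in all, but the tool sank less than 1 mm and the upward force reached 18 N.
- **Wide notch:** The blade met the floor at TCP height 0.1095 m, exactly as predicted, with 24 N. I relaxed the press before opening the jaws and then lifted clear.
- **Last checks:** The final pictures show the orange gauge upright in the wide notch, the blue gauge still in its stand, and the gripper about 150 mm up, touching nothing.
- **What disagreed:**
  - The top and wrist cameras differed by 2–4 mm on the block centres. I used values between the two, and both notches fitted.
  - For the orange handle they differed by about 5 mm along x and about 4° in yaw. I went mostly by the wrist view there.
  - The tool drifted and tilted by up to about 2° on longer moves, which I corrected in small steps.
  - Readings during the presses also showed about 10 N sideways along x, well under the limits.

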